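Draw a parts cup off the leaning stack for a repair

TASK

Take the blue cup off the leaning stack: it is locked to the red cups by a bayonet, so twist it anticlockwise (seen looking into its mouth) while it is still seated, then draw it off along the stack's lean, leaving the red cups in their stand. Stand it upright, wholly on the round green mat, setting it down rather than dropping it, and let go. Then lower the silvery bolt into it head first, letting go only when its head is at the bottom, and leave the jar, wrench and screwdriver where they lie.

Things in the scene. Friction and masses are not known exactly. Their poses are not given: they have to be found in the camera images.
- cup_c (a point): Blue plastic cup, loose, about 60 g, top of the leaning stack. Point: on its axis, half-way up its 70 mm height; z along the axis to the mouth. Outside diameter 42 mm for the lower 25 mm, 54 mm above; the shoulder rests on the rim of the cup below. Grip it on its +y and -y sides, smooth from 5 mm below this point up to the rim. Nested 25 mm deep: rises that far along z to come off.
- cup_rim (a point): Centre of the blue cup's mouth. Wall 3 mm, inside diameter 48 mm, narrowing to 36 mm from 41 mm below the rim; floor's upper face 67 mm below the rim. Two hooks at the rim, along the cup's +x and -x, reach 41 mm from the axis, are 18 mm wide and stand from 8 mm below to 11.5 mm above the rim.
- cup_ear (a point): Middle of one of the blue cup's two ears (the one along its +x; the other is opposite), 12 mm wide, 4 mm thick, reaching 35 mm from the axis. At the start each lies under a hook of the red cup. They come free after about 28 degrees of anticlockwise turn of the cup about its +z, seen looking into its mouth; 40 degrees is safe. Clockwise is blocked.
- lower_rim (a point): Two red cups of the same shape, locked together as one loose piece, about 160 g, held by the stand against turning but not against being pulled out. Point: centre of the upper red cup's rim; z along the stack to the mouth, 30 degrees from vertical; x towards a hook. The seated blue cup's centre lies 10 mm along z from here.
- lower_hook (a point): Top of one of the two red hooks that lock the blue cup (the one along the stack's +x; the other is opposite). Hooks are 18 mm wide, reach 29 to 41 mm from the axis and stand 11.5 mm above the red rim; their anticlockwise end is open.
- stand: Fixed grey steel stand with a dark tilted socket holding the red cups. Base plate 160 x 110 x 10 mm; origin at the bench top, 10 mm along +x from the plate's centre. The stack leans towards its -x, which points about to the robot's right. Four bolt heads at the plate's corners.
- mat_top (a point): Round green mat, 100 mm in diameter, 4 mm thick, fixed to the bench, with a black disc in the middle. Point: centre of its upper face, z up.
- bolt_c (a point): Silvery zinc-plated hex bolt, loose, about 150 g, standing upright on its head on the bench. Point: on its axis, half-way up (59.5 mm above the head's flat face). z along the shank, away from the head (up at the start). 119 mm long in all; head 24 mm across corners and 9 mm high, shank 14 mm in diameter. To lower it to the cup's floor, hold it near the top: fingers stay above the cup's hooks.
- bolt_head (a point): Centre of the flat end face of the silvery bolt's head (its underside as it stands); z along the shank.
- jar: Bystander: amber glass jar with a yellow lid, 64 mm in diameter, 95 mm tall, origin at the centre of its underside.
- wrench: Bystander: steel wrench 180 mm long lying on the bench along its own x; origin underneath its middle.
- driver: Bystander: screwdriver with a red handle, 200 mm long, lying on the bench along its own x; origin underneath its middle.

How it is judged:
By the outcome, as a careful person would: the job done as asked, in the order asked, and still so for the second after the job is handed in, with the robot touching nothing.
It also fails if it takes over 67 s, if anything falls off the work surface, if the arm or the gripper's body presses on something with over 40 N, if the wrist force passes 120 N, or if a joint passes its speed limit or range.

ROBOT

A 7-joint arm with a two-finger parallel gripper is mounted at the origin on the work surface. World frame = base frame: x ahead of the robot, y to its left, z up, the work surface at z = 0. Lengths are in m, angles in rad, forces in N, time in s.
With the tool pointing down it reaches from about 0.4 to 0.925 m from the base axis. Payload 5.6 kg.
Tool frame: the origin (TCP) lies between the finger pads; the fingertips stand 22 mm ahead of it and the grasp point (between the pads) lies 3 mm ahead of it; z points along the fingers, y is the line along which they close (so a half turn about z gives the same grasp; the last joint's range is limited). The gripper opens to 85 mm and grips with 20 to 120 N. Pads are 22 mm wide; open, the fingers measure 114 mm over their backs; the gripper's body (76 mm by 85 mm) begins 54 mm behind the grasp point. The pads swing forward as they close: fully open they stand 13 mm farther back than shut.
Start: joints at [-1.358, 0.468, -0.012, 1.603, 0.006, 1.071, -0.056], TCP at [0.165, 0.629, 0.217] pointing down, gripper open.
Joint ranges: [-2.53, 2.53], [-0.31, 2.02], [-1.57, 1.55], [0.28, 2.44], [-1.29, 4.43], [0.15, 1.84], [-2.92, 2.92]. Speed limits (rad/s): [2.57, 2.57, 3.14, 3.14, 3.14, 3.14, 3.14].

INTERFACE

Orientations are given as a rotation vector (axis times angle).
In Python, from plant import r gives the robot as it stands.
- The arm moves only by the tool move_arm, never from a script. Its argument "increments" is a list that holds one entry, the list of rows, each a list of 5 numbers: the shift along the tool's x, y, z each as a share of 0.2 m, from -1 to 1, then the turn about the tool's z as a share of 360 degrees, from -1 to 1, then the opening, from -1 (shut) to 1 (fully open). In form: [[[tx, ty, tz, twist, jaw], ...]]. A call has 1 to 20 rows; each row is the pose to reach, as a shift and turn from the pose commanded when the call began, along the tool's axes at that moment, turning the shorter way round; what a row does not reach only later rows make up. A row lasts 1/10 s, in which the tool goes at most 50 mm and 8.59 degrees, less where a joint would pass 70% of its speed; a pose out of reach is approached as far as the arm can. A call with a number of a shift or a turn outside -1 to 1 is refused whole. A call with a gripper value outside its range is refused whole. The fingers move at their own pace and stop on an object; "force" is the grip in N (left out, the last holds). Time passes only in rows, so rows that repeat a pose let the fingers close. It gives the time, the measured TCP pose, the force, the opening and the grip force at its end, in the units of the state.
- r.get_state(): the state, without advancing time (a new reading comes with each control period).
- r.snapshot(name): name is "scene" or "top" or "wrist"; returns the picture (384x512x3 uint8, blue, green, red); there is no depth.
- r.calibration(name): a dict with "fx", "fy", "cx", "cy" (pixels), "dist" ([k1, k2, p1, p2, k3] as OpenCV has them; the pictures are not rectified), "R" (3x3) and "t" (3): a world point X has camera coordinates R X + t. Camera axes: x right, y down, z forward; pixel columns grow to the right and rows downward; lengths in m; the calibration is good to about 2 mm. A picture is of the moment at which its call begins: read the wrist's pose just before it. calibration takes no time and is no camera call; for the wrist camera it gives the pose at the moment of the call.
- r.close_job(): hands the job in; it is judged then, once.
The state is a dict: "t": time; "joint_positions": joint angles; "dq": joint speeds; "tau": joint torques, N m; "eef_pos": TCP position; "ee_rot": TCP orientation; "wrist_force": force on the tool from outside, world axes, zero at the start; "moment": the same for the moment, N m; "width": finger opening in m; "finger_force": force on a finger pad.
Only numpy, scipy, OpenCV 4.12 (cv2) and the standard library are available. Lean on these libraries where they do the work, as an engineer would, in place of code of your own. Each camera call takes 0.05 s, during which the arm holds its last target. There are 200 camera calls.

## Working session

There is one attempt and no reset: what is moved stays moved. The work goes in short steps, Python scripts to look and compute and a tool call to move; the robot and the scene stay as the last step left them, time stands still between calls to the robot, and variables do not carry over. Pictures are saved under pics/ and viewed, at most 10 in all, crops included, and the job is handed in when it is done.

Besides the shell and the picture viewer there is one more tool, called after "Call:" by a JSON object that holds its "op" and its "data". move_arm: Moves the arm, as the interface text tells. Shift numbers are shares of 0.2 m and turn numbers shares of 360 degrees, none past 1 either way. Its arguments: {"type":"object","properties":{"increments":{"type":"array"},"force":{"type":"number"}},"required":["increments"]}

```bash
mkdir -p pics; cat > h.py <<'E'
import numpy as np, cv2
from scipy.spatial.transform import Rotation as Ro
from plant import r
def cal(n):
    c=r.calibration(n); return np.array([[c['fx'],0,c['cx']],[0,c['fy'],c['cy']],[0,0,1]],float),np.array(c['dist'],float),np.array(c['R'],float),np.array(c['t'],float)
def proj(c,X):
    K,d,R,t=c; return cv2.projectPoints(np.array(X,float).reshape(-1,3),cv2.Rodrigues(R)[0],t,K,d)[0].reshape(-1,2)
def ray(c,uv):
    K,d,R,t=c; p=cv2.undistortPoints(np.array([[uv]],float),K,d)[0,0]
    v=R.T@np.array([p[0],p[1],1]); return -R.T@t, v/np.linalg.norm(v)
def onz(c,uv,z):
    o,v=ray(c,uv); return o+v*(z-o[2])/v[2]
def tri(*cu):
    A=np.zeros((3,3));b=np.zeros(3);L=[ray(c,u) for c,u in cu]
    for o,v in L: P=np.eye(3)-np.outer(v,v);A+=P;b+=P@o
    X=np.linalg.solve(A,b); return X,[np.linalg.norm((np.eye(3)-np.outer(v,v))@(X-o)) for o,v in L]
def tool():
    s=r.get_state(); return np.array(s['eef_pos']),Ro.from_rotvec(s['ee_rot']).as_matrix(),s
def shift(target): # world TCP target -> shares
    p,R,s=tool(); return R.T@(np.array(target)-p)/0.2
E
python3 - <<'E'
from h import *
p,R,s=tool();print(p,R.round(3).tolist(),s['width'],s['t'])
for n in('scene','top'):
    cv2.imwrite(f'pics/{n}0.png',r.snapshot(n)); c=cal(n); print(n,(-c[2].T@c[3]).round(3),c[0][0,0].round(1))
E
```

```text
[0.16438664 0.62825924 0.21575639] [[-0.967, 0.253, -0.0], [0.253, 0.967, -0.002], [-0.0, -0.002, -1.0]] 0.0853075451327107 0.0
scene [1.511 0.256 0.878] 378.7
top [0.557 0.058 1.125] 347.3
```

View pics/scene0.png

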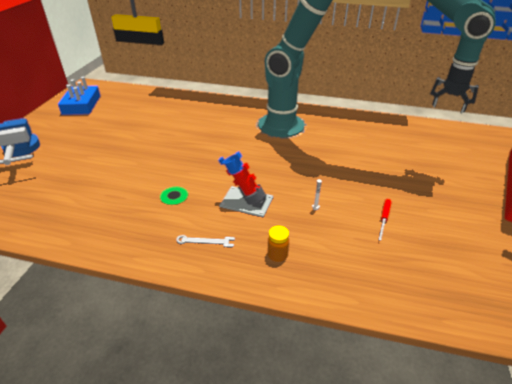

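View pics/top0.png

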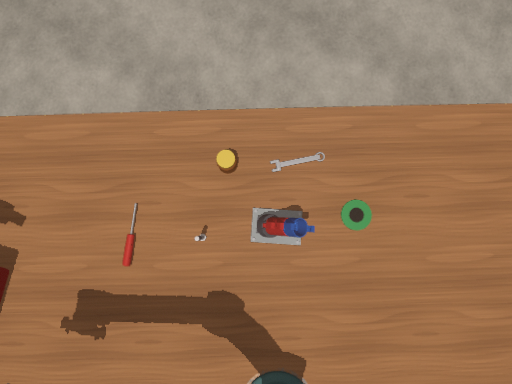

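```bash
python3 - <<'E'
from h import *
cs,ct=cal('scene'),cal('top'); a=cv2.imread('pics/scene0.png');b=cv2.imread('pics/top0.png')
def cen(im,lo,hi,roi):
    m=cv2.inRange(cv2.cvtColor(im,cv2.COLOR_BGR2HSV),lo,hi);k=np.zeros_like(m);x0,y0,x1,y1=roi;k[y0:y1,x0:x1]=m[y0:y1,x0:x1]
    M=cv2.moments(k,True);ys,xs=np.nonzero(k);return (M['m10']/M['m00'],M['m01']/M['m00']),(xs.min(),xs.max(),ys.min(),ys.max(),M['m00'])
B=((105,120,40),(130,255,255));
us,i1=cen(a,*B,(200,140,280,215));ut,i2=cen(b,*B,(250,200,330,250));print(us,i1,ut,i2,'blue',tri((cs,us),(ct,ut)))
for nm,im,c,roi in(('s',a,cs,(150,180,195,210)),('t',b,ct,(335,195,380,235))):
    u,i=cen(im,(50,100,50),(85,255,255),roi);print('mat',i,onz(c,u,.004))
Rd=((0,150,60),(8,255,255)); us,i1=cen(a,*Rd,(220,160,270,205));ut,i2=cen(b,*Rd,(250,200,320,250));print(us,i1,ut,i2,'red',tri((cs,us),(ct,ut)))
print('bolt top',tri((cs,(319.5,180)),(ct,(203,236))), onz(cs,(316,212),.0),onz(ct,(199,239),.0))
print('plate',[onz(ct,u,.01).round(3).tolist() for u in((254,208),(252,242),(300,245),(303,211))])
print('jar',onz(ct,(226,159),.095))
for n,v in(('a',a[120:240,150:340]),('b',b[190:260,185:385])): cv2.imwrite(f'pics/z{n}.png',cv2.resize(v,None,fx=4,fy=4,interpolation=2))
E
python3 - <<'E'
import cv2,numpy as np
a=cv2.imread('pics/za.png');b=cv2.imread('pics/zb.png');b=cv2.resize(b,None,fx=.95,fy=.95)
cv2.imwrite('pics/zab.png',cv2.resize(np.vstack([a[60:400,:760],b[:,:760]]),(800,600)) )
E
```

```text
(232.60992907801418, 162.9787234042553) (np.int64(219), np.int64(242), np.int64(152), np.int64(173), 282.0) (296.99416909620993, 227.1545189504373) (np.int64(284), np.int64(313), np.int64(218), np.int64(236), 343.0) blue (array([ 0.5499038 , -0.06042785,  0.15447112]), [np.float64(0.002224778967594856), np.float64(0.002224778967594796)])
mat (np.int64(160), np.int64(187), np.int64(187), np.int64(204), 311.0) [ 0.58928204 -0.27050877  0.004     ]
mat (np.int64(341), np.int64(370), np.int64(200), np.int64(229), 547.0) [ 0.58561375 -0.27255205  0.004     ]
(245.875, 180.8) (np.int64(227), np.int64(260), np.int64(163), np.int64(195), 440.0) (274.2691029900332, 225.6578073089701) (np.int64(263), np.int64(286), np.int64(217), np.int64(234), 301.0) red (array([ 0.5571568 , -0.00746652,  0.09537592]), [np.float64(0.004547733179609419), np.float64(0.004547733179609431)])
bolt top (array([0.53008031, 0.21562343, 0.12048896]), [np.float64(0.011606029882501995), np.float64(0.011606029882502006)]) [0.54870195 0.23090965 0.        ] [0.51944145 0.23457587 0.        ]
plate [[0.614, 0.055, 0.01], [0.506, 0.064, 0.01], [0.493, -0.088, 0.01], [0.6, -0.102, 0.01]]
jar [0.75935342 0.13584937 0.095     ]
```

View pics/zab.png

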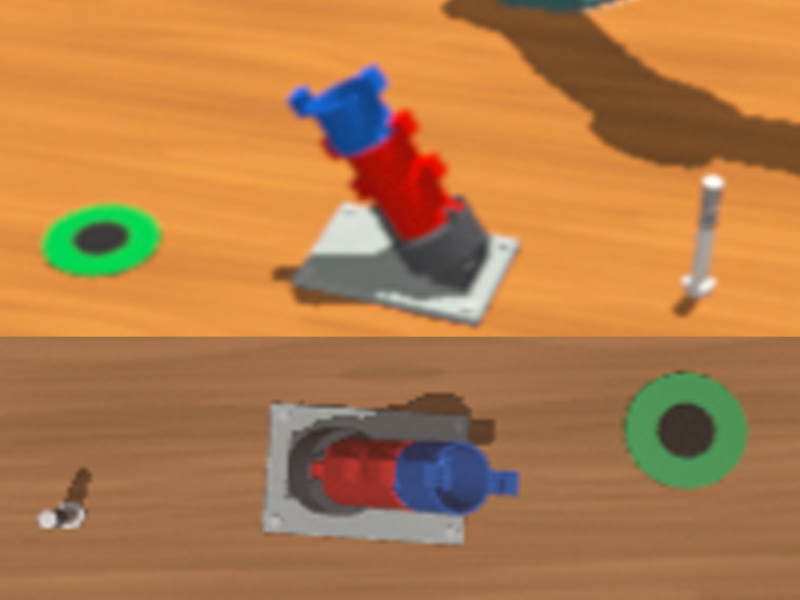

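Call:
{"op": "move_arm", "data": {"increments": [[[-0.91, -0.945, -0.285, 0, 1], [-0.91, -0.945, -0.285, 0, 1], [-0.91, -0.945, -0.285, 0, 1], [-0.91, -0.945, -0.285, 0, 1], [-0.91, -0.945, -0.285, 0, 1], [-0.91, -0.945, -0.285, 0, 1]]]}}

```text
t: 0.7
eef_pos: [0.2957, 0.3957, 0.2746]
ee_rot: [0.41, 3.113, -0.0]
wrist_force: [-0.2, 1.1, -0.4]
width: 0.0853
finger_force: 0.0
```

Call:
{"op": "move_arm", "data": {"increments": [[[-0.91, -0.945, -0.285, 0, 1], [-0.91, -0.945, -0.285, 0, 1], [-0.91, -0.945, -0.285, 0, 1], [-0.91, -0.945, -0.285, 0, 1], [-0.91, -0.945, -0.285, 0, 1], [-0.91, -0.945, -0.285, 0, 1]]]}}

```text
t: 1.3
eef_pos: [0.4232, 0.1663, 0.3318]
ee_rot: [0.411, 3.112, 0.001]
wrist_force: [0.3, 0.3, 0.3]
width: 0.0853
finger_force: 0.0
```

Call:
{"op": "move_arm", "data": {"increments": [[[-0.9, -0.95, -0.285, 0.223, 1], [-0.9, -0.95, -0.285, 0.223, 1], [-0.9, -0.95, -0.285, 0.223, 1], [-0.9, -0.95, -0.285, 0.223, 1], [-0.9, -0.95, -0.285, 0.223, 1], [-0.9, -0.95, -0.285, 0.223, 1], [-0.9, -0.95, -0.285, 0.223, 1], [-0.9, -0.95, -0.285, 0.223, 1], [-0.9, -0.95, -0.285, 0.223, 1], [-0.9, -0.95, -0.285, 0.223, 1], [-0.9, -0.95, -0.285, 0.223, 1], [-0.9, -0.95, -0.285, 0.223, 1]]]}}

```text
t: 2.5
eef_pos: [0.5469, -0.0582, 0.3875]
ee_rot: [-2.313, -2.125, 0.0]
wrist_force: [0.4, 0.6, -0.0]
width: 0.0853
finger_force: 0.0
```

```bash
python3 - <<'E'
from h import *
p,R,s=tool();print(p,R.round(3).tolist(),s['t'],np.round(s['joint_positions'],2))
c=cal('wrist');np.savez('w1.npz',*c);cv2.imwrite('pics/w1.png',r.snapshot('wrist'));print(-c[2].T@c[3],c[2].round(2).tolist(),c[0][0,0])
E
```

```text
[ 0.54689053 -0.05822026  0.38746517] [[0.085, 0.996, -0.0], [0.996, -0.085, 0.0], [-0.0, -0.0, -1.0]] 2.5 [-0.53  0.18  0.68  1.66 -0.11  1.35  0.08]
[0.55378519 0.02195051 0.5441923 ] [[1.0, -0.09, -0.0], [-0.08, -0.95, 0.31], [-0.03, -0.31, -0.95]] 340.79816257455013
```

View pics/w1.png

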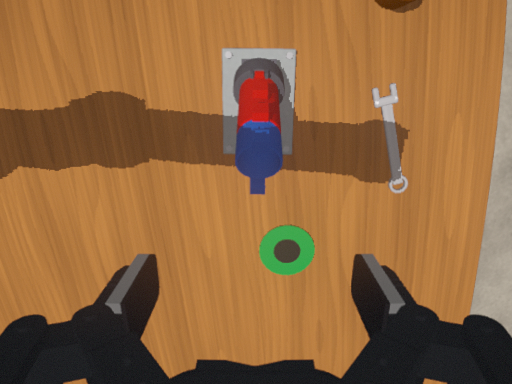

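```bash
python3 - <<'E'
from h import *
cs,ct=cal('scene'),cal('top');f=np.load('w1.npz');cw=[f[k] for k in f.files]
a,b,w=[cv2.imread(f'pics/{n}.png') for n in('scene0','top0','w1')]
def mk(im,roi):
    m=cv2.inRange(cv2.cvtColor(im,cv2.COLOR_BGR2HSV),(105,120,40),(130,255,255));k=np.zeros_like(m);x0,y0,x1,y1=roi;k[y0:y1,x0:x1]=m[y0:y1,x0:x1];return k
ms,mt,mw=mk(a,(200,140,280,215)),mk(b,(250,200,330,250)),mk(w,(200,100,320,220))
ys,xs=np.nonzero(ms);us=(xs.min(),ys[xs<xs.min()+2].mean())
ys,xs=np.nonzero(mt);ut=(xs.max()+.5,ys[xs>=xs.max()-3].mean())
ys,xs=np.nonzero(mw);uw=(xs[ys>=ys.max()-8].mean(),ys.max()+.5)
for v in range(120,196,8): 
    q=xs[ys==v]; print(v,q.min() if len(q) else 0,q.max() if len(q) else 0,end=' ; ')
print(us,ut,uw); l=np.array([-.087,-.996,0]);n=.5*l+[0,0,.866];e=.866*l+[0,0,-.5]
for L in(((cs,us),(ct,ut),(cw,uw)),((ct,ut),(cw,uw)),((cs,us),(ct,ut))):
    X,d=tri(*L);print('tip',X.round(4),np.round(d,4),'c',(X-.041*e-.0465*n).round(4))
c=tri((cs,us),(ct,ut),(cw,uw))[0]-.041*e-.0465*n
for nm,cc in(('s',cs),('t',ct),('w',cw)):
    print(nm,proj(cc,[c,c-.01*n,c+.035*n,c+.041*e+.0465*n,c-.041*e+.0465*n,c-.041*e+.0015*n,c-.0*n-.1*n]).round(1).tolist())
print('bolt',[onz(cw,u,0) for u in ((0,0),)],tri((cs,(319.1,180.5)),(ct,(196.3,238.2))),tri((cs,(316.2,207.5)),(ct,(202,237.4))))
print('mat w',onz(cw,(287,250),.004),'plate',[onz(cw,u,.01).round(3).tolist() for u in((222,49),(296,49),(293,153),(223,155))])
E
```

```text
120 0 0 ; 128 241 276 ; 136 238 279 ; 144 237 280 ; 152 237 281 ; 160 236 281 ; 168 239 279 ; 176 250 267 ; 184 252 262 ; 192 263 263 ; (np.int64(219), np.float64(160.0)) (np.float64(313.5), np.float64(228.27272727272728)) (np.float64(259.03846153846155), np.float64(192.5))
tip [ 0.5466 -0.1076  0.1563] [0.0018 0.0007 0.0015] c [ 0.5517 -0.0491  0.1365]
tip [ 0.5468 -0.1073  0.1612] [0.0006 0.0006] c [ 0.5519 -0.0488  0.1415]
tip [ 0.5459 -0.1072  0.1554] [0.0011 0.0011] c [ 0.551  -0.0487  0.1356]
s [[235.3, 168.2], [236.8, 170.6], [230.0, 159.6], [218.5, 159.8], [238.3, 153.5], [245.1, 164.8], [249.8, 191.5]]
t [[291.4, 226.8], [289.3, 226.7], [299.0, 227.2], [313.3, 228.1], [289.3, 226.6], [279.7, 226.0], [272.2, 225.7]]
w [[258.4, 140.0], [258.4, 134.7], [258.6, 159.9], [258.3, 191.5], [259.0, 138.3], [258.7, 112.4], [258.0, 94.1]]
bolt [array([0.17530084, 0.18166429, 0.        ])] (array([0.52570935, 0.22485787, 0.11753124]), [np.float64(0.0010183861074556785), np.float64(0.0010183861074556147)]) (array([ 0.52394933,  0.22698801, -0.00221777]), [np.float64(0.0018033553832517196), np.float64(0.0018033553832516494)])
mat w [ 0.58567968 -0.27212058  0.004     ] plate [[0.509, 0.068, 0.01], [0.617, 0.059, 0.01], [0.604, -0.097, 0.01], [0.493, -0.09, 0.01]]
```

Call:
{"op": "move_arm", "data": {"increments": [[[0, 0.019, 0.8, 0.025, 1], [0, 0.019, 0.8, 0.025, 1], [0, 0.019, 0.8, 0.025, 1], [0, 0.019, 0.8, 0.025, 1], [0, 0.019, 0.8, 0.025, 1], [0, 0.019, 0.8, 0.025, 1]]]}}

```text
t: 3.15
eef_pos: [0.5524, -0.0591, 0.2299]
ee_rot: [2.473, 1.934, 0.004]
wrist_force: [0.2, -0.7, -0.9]
width: 0.0853
finger_force: 0.0
```

Call:
{"op": "move_arm", "data": {"increments": [[[0, 0, 0.1, 0, 1], [0, 0, 0.2, 0, 1], [0, 0, 0.3, 0, 1], [0, 0, 0.35, 0, 1], [0, 0, 0.35, 0, 1]]]}}

```text
t: 3.65
eef_pos: [0.5514, -0.0586, 0.1584]
ee_rot: [2.474, 1.936, 0.001]
wrist_force: [-0.5, -0.5, 0.5]
width: 0.0852
finger_force: 0.0
```

Call:
{"op": "move_arm", "data": {"increments": [[[0, 0, 0, 0, -1], [0, 0, 0, 0, -1], [0, 0, 0, 0, -1], [0, 0, 0, 0, -1], [0, 0, 0, 0, -1], [0, 0, 0, 0, -1], [0, 0, 0, 0, -1], [0, 0, 0, 0, -1]]], "force": 30}}

```text
t: 4.45
eef_pos: [0.5517, -0.0594, 0.1594]
ee_rot: [2.474, 1.934, 0.003]
wrist_force: [-2.8, -1.2, 8.6]
width: 0.0443
finger_force: 27.1
```

```bash
python3 - <<'E'
from h import *
p,R,s=tool();print(p,s['width'],s['finger_force'],s['moment'],s['t'])
c=cal('wrist');np.savez('w2.npz',*c);w=r.snapshot('wrist');a=r.snapshot('scene')
a=cv2.resize(a[110:230,160:320],(532,399),interpolation=2);cv2.imwrite('pics/w2.png',w)
o=np.zeros((399,800,3),np.uint8);o[:,:532]=a;o[:384-0,532:]=w[:,122:390];cv2.imwrite('pics/w2c.png',o)
print(proj(c,[[.5507,-.059,.1543],[.5515,-.049,.137]]))
E
```

```text
[ 0.55166766 -0.05940001  0.15940668] 0.044298598802689944 27.120137322708615 [-0.20712252  0.41428276  0.00164108] 4.45
[[253.00874626 238.72187099]
 [250.1660717  209.15533383]]
```

View pics/w2c.png

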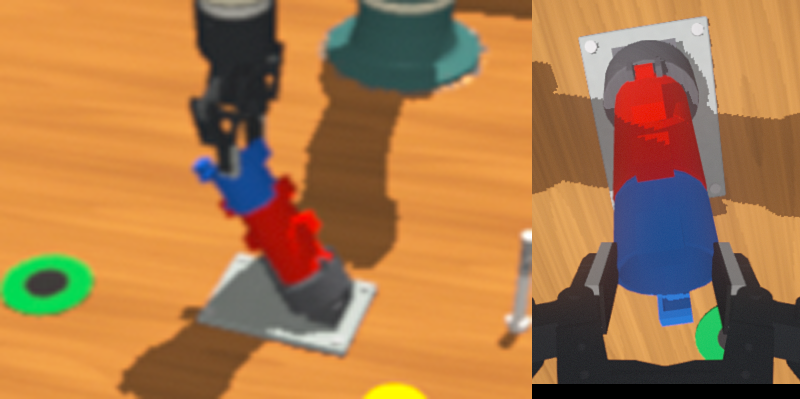

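```bash
python3 - <<'E'
from h import *
f=np.load('w2.npz');cw=[f[k] for k in f.files];w=cv2.imread('pics/w2.png')
l=np.array([-.087,-.996,0]);n=.5*l+[0,0,.866];X=-(.866*l+[0,0,-.5]);Y=np.cross(n,X)
c=np.array([.5515,-.049,.137]);print('cam',-cw[2].T@cw[3],'Y',Y)
for nm,P in dict(hookm_tip=c-.041*X+.0465*n,hookm_low=c-.041*X+.027*n,hookp=c+.041*X+.0465*n,hookp_lo=c+.041*X+.027*n,rimY=c+.027*Y+.035*n,rim_Y=c-.027*Y+.035*n,rimtop=c+.027*X+.035*n,sh=c+.027*X-.01*n,shY=c+.027*Y-.01*n,sh_Y=c-.027*Y-.01*n).items(): print(nm,proj(cw,P).round(0).tolist()[0])
m=cv2.inRange(cv2.cvtColor(w,cv2.COLOR_BGR2HSV),(105,120,40),(130,255,255));ys,xs=np.nonzero(m)
for v in range(160,340,8):
    q=xs[ys==v]
    if len(q):print(v,q.min(),q.max(),end='; ')
p,R,s=tool()
for d in(-.022,.022): print('pad',[proj(cw,p+R@np.array([0,d,z])).round(0).tolist()[0] for z in(0,.01,.022)])
E
```

```text
cam [0.57073839 0.01870052 0.316199  ] Y [-0.99595618  0.08699617  0.        ]
hookm_tip [266.0, 317.0]
hookm_low [263.0, 285.0]
hookp [243.0, 238.0]
hookp_lo [241.0, 199.0]
rimY [202.0, 271.0]
rim_Y [309.0, 256.0]
rimtop [247.0, 233.0]
sh [241.0, 163.0]
shY [204.0, 203.0]
sh_Y [295.0, 189.0]
176 265 280; 184 215 291; 192 209 296; 200 207 298; 208 206 300; 216 206 301; 224 205 303; 232 205 305; 240 205 306; 248 208 302; 256 208 302; 264 207 301; 272 209 301; 280 209 300; 288 217 284; 296 248 279; 304 249 279; 312 249 281; 320 250 282; pad [[212.0, 243.0], [214.0, 235.0], [217.0, 226.0]]
pad [[298.0, 243.0], [296.0, 235.0], [293.0, 226.0]]
```

View pics/w2.png

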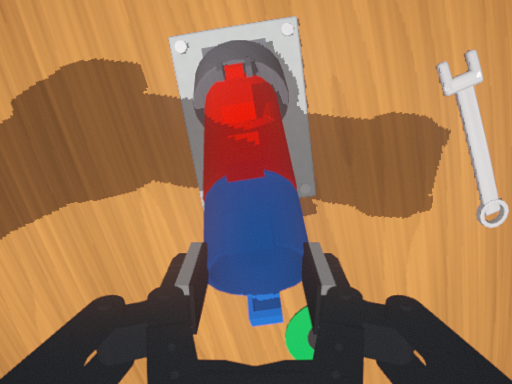

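```bash
python3 - <<'E'
from h import *
p,R,s=tool()
f=np.load('w2.npz');cw=[f[k] for k in f.files]
for x in(.011,-.011):
  for z in(.022,.012,.002,-.01,-.03): print(x,z,[proj(cw,p+R@np.array([x,d,z])).round(0).tolist()[0] for d in(-.0222,.0222)])
E
```

```text
0.011 0.022 [[216.0, 208.0], [294.0, 208.0]]
0.011 0.012 [[213.0, 215.0], [296.0, 215.0]]
0.011 0.002 [[211.0, 222.0], [299.0, 222.0]]
0.011 -0.01 [[208.0, 232.0], [302.0, 232.0]]
0.011 -0.03 [[202.0, 253.0], [308.0, 253.0]]
-0.011 0.022 [[217.0, 243.0], [293.0, 243.0]]
-0.011 0.012 [[215.0, 251.0], [295.0, 251.0]]
-0.011 0.002 [[213.0, 260.0], [297.0, 260.0]]
-0.011 -0.01 [[210.0, 272.0], [300.0, 272.0]]
-0.011 -0.03 [[205.0, 297.0], [305.0, 297.0]]
```

```bash
python3 - <<'E'
from h import *
p,R,s=tool(); cs=cal('scene')
for z in(.022,.012,.002,-.01,-.03): print(z,proj(cs,[p+R@np.array([x,.03,z]) for x in(-.011,0,.011)]).round(1).tolist())
a=r.snapshot('scene');ct=cal('top');b=r.snapshot('top')
o=np.hstack([cv2.resize(a[130:190,195:275],(480,360),interpolation=2),cv2.resize(b[200:260,270:320],(300,360),interpolation=2)]);cv2.imwrite('pics/s3.png',o)
print('top',proj(ct,[p+R@np.array([0,y,0.01]) for y in(-.022,.022)]))
E
```

```text
0.022 [[224.6, 171.4], [227.6, 172.3], [230.5, 173.3]]
0.012 [[224.5, 168.9], [227.4, 169.8], [230.4, 170.8]]
0.002 [[224.3, 166.4], [227.3, 167.3], [230.2, 168.3]]
-0.01 [[224.2, 163.3], [227.1, 164.3], [230.1, 165.2]]
-0.03 [[223.8, 158.2], [226.8, 159.1], [229.8, 160.1]]
top [[293.97797242 234.45617809]
 [297.21129428 219.01757349]]
```

View pics/s3.png

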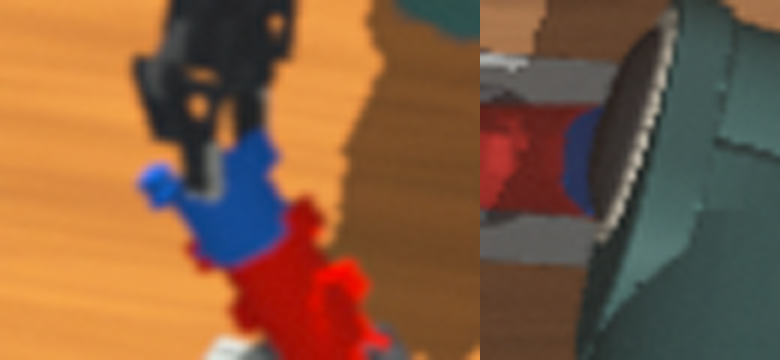

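Call:
{"op": "move_arm", "data": {"increments": [[[0, 0, 0, 0, 1], [0, 0, 0, 0, 1], [0, 0, 0, 0, 1], [0, 0, 0, 0, 1], [0, 0, 0, 0, 1], [0, 0, 0, 0, 1], [0, 0, 0.05, 0, 1], [0, 0, 0.1, 0, 1], [0, 0, 0.1, 0, 1]]]}}

```text
t: 5.55
eef_pos: [0.5494, -0.0585, 0.1357]
ee_rot: [-2.473, -1.934, 0.005]
wrist_force: [-0.7, -0.1, -0.4]
width: 0.0858
finger_force: 0.0
```

```bash
python3 - <<'E'
from h import *
p,R,s=tool();print(p,s['width'],s['wrist_force'])
cw=cal('wrist');w=r.snapshot('wrist');cv2.imwrite('pics/w4.png',w);a=r.snapshot('scene')
cs=cal('scene');print([proj(cs,p+R@np.array([0,.05,z])).round(1).tolist() for z in(0.01,-.01,-.03,-.05,-.07,-.09,-.11)])
print([proj(cw,p+R@np.array([.011,y,z])).round(0).tolist()[0] for y in(-.0427,.0427) for z in(.01,-.01,-.03)])
o=np.zeros((384,800,3),np.uint8);o[:,:512]=w;o[:,512:]=cv2.resize(a[120:192,205:259],(288,384),interpolation=2);cv2.imwrite('pics/w4c.png',o)
E
```

```text
[ 0.54941038 -0.05845587  0.13569088] 0.08575182345797584 [-0.73078886 -0.09195367 -0.39337326]
[[[225.0, 178.2]], [[224.7, 173.3]], [[224.4, 168.2]], [[224.0, 163.1]], [[223.7, 157.8]], [[223.3, 152.5]], [[223.0, 147.0]]]
[[175.0, 216.0], [165.0, 232.0], [154.0, 252.0], [335.0, 216.0], [345.0, 232.0], [356.0, 252.0]]
```

View pics/w4c.png

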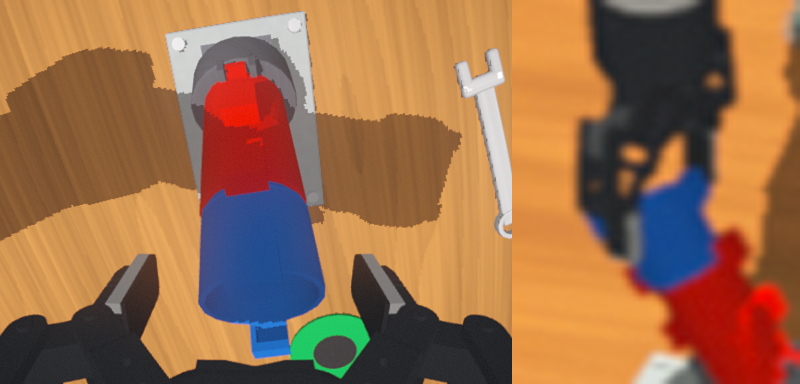

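Call:
{"op": "move_arm", "data": {"increments": [[[0, 0.006, 0.03, 0, 1], [0, 0.006, 0.06, 0, 1], [0, 0.006, 0.06, 0, -1], [0, 0.006, 0.06, 0, -1], [0, 0.006, 0.06, 0, -1], [0, 0.006, 0.06, 0, -1], [0, 0.006, 0.06, 0, -1], [0, 0.006, 0.06, 0, -1], [0, 0.006, 0.06, 0, -1], [0, 0.006, 0.06, 0, -1]]], "force": 30}}

```text
t: 6.65
eef_pos: [0.5519, -0.0593, 0.126]
ee_rot: [2.475, 1.935, -0.0]
wrist_force: [-2.7, -2.1, 5.0]
width: 0.0546
finger_force: 31.6
```

Width 54.6 mm: a proper grip. Now the first anticlockwise stroke.

Call:
{"op": "move_arm", "data": {"increments": [[[0, 0, 0, -0.01, -1], [0, 0, 0, -0.02, -1], [0, 0, 0, -0.03, -1], [0, 0, 0, -0.04, -1], [0, 0, 0, -0.05, -1], [0, 0, 0, -0.05, -1]]]}}

```text
t: 7.25
eef_pos: [0.5546, -0.0582, 0.127]
ee_rot: [2.139, 2.296, 0.008]
wrist_force: [1.6, 1.3, 5.8]
width: 0.0539
finger_force: 31.0
```

```bash
cat > hk.py <<'E'
from h import *
import sys
p,R,s=tool();print(p.round(4),s['width'],np.round(s['wrist_force'],1),np.round(s['moment'],2))
cw=cal('wrist');w=r.snapshot('wrist');cv2.imwrite(f'pics/{sys.argv[1]}.png',w)
l=np.array([-.087,-.996,0]);n=.5*l+[0,0,.866];X=-(.866*l+[0,0,-.5]);Y=np.cross(n,X);c=np.array([.5515,-.049,.137])
for k in(0,10,20,30,40,50):
    a=np.radians(k);e=-(np.cos(a)*X+np.sin(a)*Y);print(k,proj(cw,[c+.041*e+.0465*n,c+.041*e+.035*n]).round(0).tolist())
m=cv2.inRange(cv2.cvtColor(w,cv2.COLOR_BGR2HSV),(105,120,40),(130,255,255));ys,xs=np.nonzero(m)
print([(int(v),int(xs[ys==v].min()),int(xs[ys==v].max())) for v in range(280,int(ys.max())+1,5) if (ys==v).any()])
E
python3 hk.py w5
```

```text
[ 0.5546 -0.0582  0.127 ] 0.05390034984206314 [1.6 1.3 5.8] [ 0.37 -0.59 -0.23]
0 [[231.0, 362.0], [234.0, 338.0]]
10 [[246.0, 363.0], [248.0, 339.0]]
20 [[261.0, 364.0], [262.0, 340.0]]
30 [[275.0, 364.0], [276.0, 339.0]]
40 [[289.0, 363.0], [289.0, 338.0]]
50 [[302.0, 361.0], [302.0, 336.0]]
[(280, 191, 319), (285, 191, 320), (290, 190, 320), (295, 189, 321), (300, 189, 322), (305, 188, 323), (310, 187, 323), (315, 187, 323), (320, 188, 321), (325, 192, 316), (330, 199, 308), (335, 210, 295), (340, 238, 279), (345, 243, 280), (350, 243, 280), (355, 243, 281), (360, 243, 282), (365, 249, 260)]
```

Call:
{"op": "move_arm", "data": {"increments": [[[0, 0, 0, 0, 1], [0, 0, 0, 0, 1], [0, 0, 0, 0, 1], [0, 0, 0, 0, 1], [0, 0, 0, 0.025, 1], [0, 0, 0, 0.05, 1], [0, 0, 0, 0.05, 1], [0, 0, 0, 0.05, -1], [0, 0, 0, 0.05, -1], [0, 0, 0, 0.05, -1], [0, 0, 0, 0.05, -1], [0, 0, 0, 0.05, -1], [0, 0, 0, 0.05, -1], [0, 0, 0, 0.05, -1], [0, 0, 0, 0.05, -1]]]}}

```text
t: 8.8
eef_pos: [0.5517, -0.0592, 0.1259]
ee_rot: [-2.474, -1.935, 0.001]
wrist_force: [-4.0, -0.9, 5.8]
width: 0.0537
finger_force: 31.0
```

Call:
{"op": "move_arm", "data": {"increments": [[[0, 0, 0, -0.01, -1], [0, 0, 0, -0.02, -1], [0, 0, 0, -0.03, -1], [0, 0, 0, -0.04, -1], [0, 0, 0, -0.045, -1], [0, 0, 0, -0.045, -1]]]}}

```text
t: 9.4
eef_pos: [0.5542, -0.0594, 0.1269]
ee_rot: [2.175, 2.262, 0.005]
wrist_force: [0.4, -2.0, 6.1]
width: 0.0527
finger_force: 30.0
```

```bash
python3 hk.py w6
```

```text
[ 0.5542 -0.0594  0.1269] 0.05265645686002758 [ 0.4 -2.   6.1] [-0.1  -0.23 -0.13]
0 [[235.0, 361.0], [237.0, 337.0]]
10 [[250.0, 362.0], [251.0, 338.0]]
20 [[265.0, 362.0], [266.0, 338.0]]
30 [[279.0, 361.0], [279.0, 337.0]]
40 [[293.0, 360.0], [293.0, 335.0]]
50 [[306.0, 358.0], [305.0, 333.0]]
[(280, 186, 320), (285, 186, 320), (290, 185, 321), (295, 185, 322), (300, 184, 322), (305, 184, 323), (310, 183, 324), (315, 182, 323), (320, 186, 320), (325, 193, 313), (330, 200, 304), (335, 213, 299), (340, 258, 299), (345, 259, 300), (350, 259, 300), (355, 259, 301), (360, 258, 283), (365, 258, 261)]
```

Call:
{"op": "move_arm", "data": {"increments": [[[0, 0, 0, 0, 1], [0, 0, 0, 0, 1], [0, 0, 0, 0, 1], [0, 0, 0, 0, 1], [0, 0, 0, 0.022, 1], [0, 0, 0, 0.022, 1], [0, 0, 0, 0.022, -1], [0, 0, 0, 0.022, -1], [0, 0, 0, 0.022, -1], [0, 0, 0, 0.022, -1], [0, 0, 0, 0.022, -1], [0, 0, 0, 0.022, -1], [0, 0, 0, 0.022, -1], [0, 0, 0, 0.022, -1]]]}}

```text
t: 10.85
eef_pos: [0.5519, -0.0591, 0.1258]
ee_rot: [-2.328, -2.109, 0.0]
wrist_force: [-1.5, 0.0, 3.4]
width: 0.0536
finger_force: 31.8
```

Call:
{"op": "move_arm", "data": {"increments": [[[0, 0, 0, -0.01, -1], [0, 0, 0, -0.02, -1], [0, 0, 0, -0.022, -1], [0, 0, 0, -0.022, -1]]]}}

```text
t: 11.25
eef_pos: [0.5533, -0.0603, 0.1267]
ee_rot: [2.177, 2.261, 0.002]
wrist_force: [-0.9, -1.9, 6.4]
width: 0.0538
finger_force: 31.7
```

```bash
python3 hk.py w7
```

```text
[ 0.5533 -0.0603  0.1267] 0.05384726977570099 [-0.9 -1.9  6.4] [-0.46 -0.   -0.16]
0 [[237.0, 359.0], [239.0, 336.0]]
10 [[252.0, 361.0], [253.0, 337.0]]
20 [[267.0, 361.0], [268.0, 337.0]]
30 [[281.0, 360.0], [282.0, 336.0]]
40 [[295.0, 359.0], [295.0, 334.0]]
50 [[308.0, 357.0], [308.0, 332.0]]
[(280, 173, 320), (285, 172, 320), (290, 171, 321), (295, 170, 322), (300, 169, 323), (305, 168, 323), (310, 167, 323), (315, 170, 323), (320, 179, 317), (325, 199, 310), (330, 210, 309), (335, 232, 309), (340, 267, 310), (345, 267, 310), (350, 267, 311), (355, 266, 311), (360, 266, 283)]
```

Call:
{"op": "move_arm", "data": {"increments": [[[0, 0, 0, 0, -1], [-0.0125, -0.0016, -0.0217, 0, -1], [-0.025, -0.003, -0.0433, 0, -1], [-0.0375, -0.0047, -0.065, 0, -1], [-0.05, -0.0062, -0.0866, 0, -1], [-0.0625, -0.0078, -0.108, 0, -1], [-0.075, -0.0093, -0.13, 0, -1], [-0.0875, -0.011, -0.1516, 0, -1], [-0.1, -0.0125, -0.173, 0, -1], [-0.1125, -0.014, -0.195, 0, -1], [-0.125, -0.0156, -0.2165, 0, -1], [-0.125, -0.0156, -0.2165, 0, -1]]], "force": 40}}

```text
t: 12.5
eef_pos: [0.5502, -0.0847, 0.1697]
ee_rot: [2.177, 2.263, 0.001]
wrist_force: [1.1, -0.3, -0.4]
width: 0.0535
finger_force: 42.1
```

```bash
python3 - <<'E'
from h import *
p,R,s=tool();print(p.round(4),s['width'],np.round(s['wrist_force'],1),s['t'])
a=r.snapshot('scene');a0=cv2.imread('pics/scene0.png');w=r.snapshot('wrist')
for im in(a0,a):
    m=cv2.inRange(cv2.cvtColor(im,cv2.COLOR_BGR2HSV),(0,150,60),(8,255,255))[160:205,220:270];ys,xs=np.nonzero(m);print('red',len(xs),xs.mean()+220,ys.mean()+160,xs.min()+220,ys.min()+160)
o=np.zeros((384,800,3),np.uint8);o[:,:512]=w;o[:,512:]=cv2.resize(a[115:199,205:268],(288,384),interpolation=2);cv2.imwrite('pics/w8c.png',o)
E
```

```text
[ 0.5502 -0.0847  0.1697] 0.05350537043490212 [ 1.1 -0.3 -0.4] 12.5
red 440 245.875 180.8 227 163
red 579 244.2901554404145 178.51640759930916 227 163
```

View pics/w8c.png

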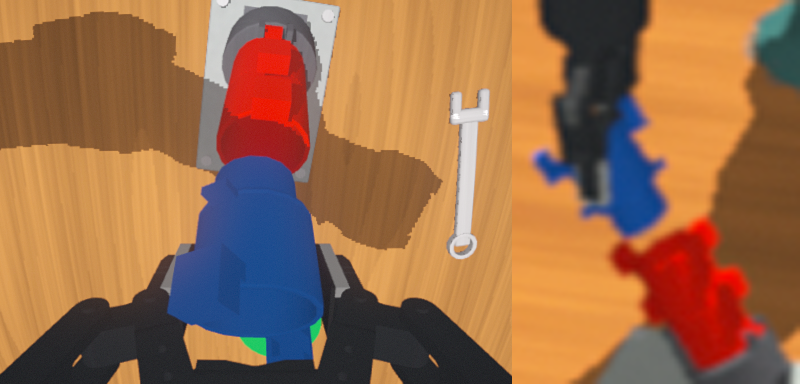

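```bash
python3 - <<'E'
from h import *
p,R,s=tool();x=R[:,0];print(R.round(3).tolist(),np.round(s['joint_positions'],2))
M=np.array([.5865,-.272,0]);L=-x
t=M+.0313*L;t[2]=.0639-.031+.02;print('target TCP',t,'share',(R.T@(t-p)/.2).round(4))
E
```

```text
[[-0.039, 0.999, 0.0], [0.999, 0.039, 0.0], [0.0, 0.0, -1.0]] [-0.35  0.4   0.56  1.91 -0.26  0.91  0.37]
target TCP [ 0.58773198 -0.30327574  0.0529    ] share [-1.1029  0.1462  0.5805]
```

Call:
{"op": "move_arm", "data": {"increments": [[[-0.15, 0.02, -0.05, 0, -1], [-0.35, 0.05, -0.05, 0, -1], [-0.55, 0.08, 0, 0, -1], [-0.75, 0.11, 0, 0, -1], [-0.95, 0.146, 0, 0, -1], [-1, 0.146, 0, 0, -1], [-1, 0.146, 0, 0, -1]]]}}

```text
t: 13.3
eef_pos: [0.5859, -0.285, 0.1684]
ee_rot: [-2.181, -2.261, 0.002]
wrist_force: [-1.0, 0.0, -0.7]
width: 0.0533
finger_force: 42.1
```

Call:
{"op": "move_arm", "data": {"increments": [[[-0.05, 0, 0.1, 0, -1], [-0.1, 0, 0.25, 0, -1], [-0.1, 0, 0.4, 0, -1], [-0.1, 0, 0.52, 0, -1], [-0.1, 0, 0.58, 0, -1], [-0.1, 0, 0.58, 0, -1], [-0.1, 0, 0.58, 0, -1]]]}}

```text
t: 14.0
eef_pos: [0.5885, -0.3021, 0.0539]
ee_rot: [2.175, 2.265, 0.001]
wrist_force: [0.7, 0.0, 0.8]
width: 0.0536
finger_force: 42.1
```

```bash
cat > ck.py <<'E'
from h import *
import sys
# blue silhouette in scene: hull, principal axis; compare with tilted model
p,R,s=tool();print(p.round(4),s['width'],np.round(s['wrist_force'],1),s['t'])
cs=cal('scene');a=r.snapshot('scene');cv2.imwrite(f'pics/{sys.argv[1]}.png',a)
P=p+[0,0,.031]
u0=proj(cs,P)[0];m=cv2.inRange(cv2.cvtColor(a,cv2.COLOR_BGR2HSV),(105,120,40),(130,255,255));x,y=u0.astype(int)
k=np.zeros_like(m);k[y-35:y+35,x-35:x+35]=m[y-35:y+35,x-35:x+35];ys,xs=np.nonzero(k)
lo=ys.max();print('px lowest',lo,xs[ys>=lo-1].mean(),'left',xs.min(),ys[xs==xs.min()].mean(),'right',xs.max(),ys[xs==xs.max()].mean(),'top',ys.min(),xs[ys==ys.min()].mean(),'n',len(xs))
for ph in(0,10,20,30,40):
    q=np.radians(ph);L=-R[:,0];n=np.sin(q)*L+[0,0,np.cos(q)];e=np.cos(q)*L-np.array([0,0,np.sin(q)]);B=P-.057*n
    th=np.linspace(0,6.28,40);c=np.array([B+.021*(np.cos(t)*e+np.sin(t)*R[:,1]) for t in th]);rm=np.array([B+.07*n+.027*(np.cos(t)*e+np.sin(t)*R[:,1]) for t in th])
    U=proj(cs,c);V=proj(cs,rm);i=U[:,1].argmax();print(ph,'base lowest',U[i].round(1),'base L/R',U[:,0].min().round(1),U[:,0].max().round(1),'rim L/R',V[:,0].min().round(1),V[:,0].max().round(1),V[:,1].min().round(1))
E
python3 ck.py c1
```

```text
[ 0.5885 -0.3021  0.0539] 0.05362379006116493 [0.7 0.  0.8] 14.0
px lowest 189 168.5 left 149 176.0 right 175 184.5 top 163 166.0 n 249
0 base lowest [163.2 192.5] base L/R 158.3 170.4 rim L/R 153.1 169.2 168.1
10 base lowest [164.9 192.6] base L/R 161.1 172.8 rim L/R 152.8 168.3 168.1
20 base lowest [165.8 192.4] base L/R 163.9 174.9 rim L/R 152.7 167.3 168.0
30 base lowest [167.7 192.1] base L/R 166.7 176.7 rim L/R 152.9 166.1 167.8
40 base lowest [169.6 191.5] base L/R 169.2 178.1 rim L/R 153.3 164.8 167.5
```

Call:
{"op": "move_arm", "data": {"increments": [[[0, 0, 0.03, 0, -1], [0, 0, 0.06, 0, -1], [0, 0, 0.08, 0, -1], [0, 0, 0.09, 0, -1], [0, 0, 0.1, 0, -1], [0, 0, 0.1, 0, -1]]], "force": 25}}

```text
t: 14.65
eef_pos: [0.5875, -0.3027, 0.0326]
ee_rot: [-2.177, -2.264, 0.0]
wrist_force: [0.0, 0.5, -0.5]
width: 0.0532
finger_force: 42.1
```

Call:
{"op": "move_arm", "data": {"increments": [[[0, 0, 0.01, 0, -1], [0, 0, 0.02, 0, -1], [0, 0, 0.02, 0, -1]]]}}

```text
t: 14.95
eef_pos: [0.5875, -0.3026, 0.0287]
ee_rot: [-2.177, -2.264, 0.0]
wrist_force: [-1.2, 0.4, -1.2]
width: 0.0534
finger_force: 42.1
```

Call:
{"op": "move_arm", "data": {"increments": [[[0, 0, 0.01, 0, -1], [0, 0, 0.02, 0, -1], [0, 0, 0.03, 0, -1], [0, 0, 0.03, 0, -1]]], "force": 20}}

```text
t: 15.35
eef_pos: [0.5881, -0.3038, 0.0262]
ee_rot: [2.177, 2.264, 0.002]
wrist_force: [-5.7, 2.7, 20.3]
width: 0.0534
finger_force: 43.6
```

```bash
python3 ck.py c2
```

```text
[ 0.5881 -0.3038  0.0262] 0.053449908426080654 [-5.7  2.7 20.3] 15.35
px lowest 197 169.85714285714286 left 150 182.5 right 176 192.0 top 169 167.5 n 269
0 base lowest [164.  198.3] base L/R 159.2 171.1 rim L/R 154.1 170.0 174.3
10 base lowest [165.7 198.4] base L/R 162.0 173.5 rim L/R 153.8 169.1 174.3
20 base lowest [166.6 198.3] base L/R 164.7 175.6 rim L/R 153.7 168.1 174.2
30 base lowest [168.5 198. ] base L/R 167.4 177.3 rim L/R 153.9 166.9 174.0
40 base lowest [170.4 197.4] base L/R 170.0 178.7 rim L/R 154.2 165.6 173.8
```

Call:
{"op": "move_arm", "data": {"increments": [[[0.01, 0, 0, 0, -1], [0.02, 0, -0.002, 0, -1], [0.03, 0, -0.003, 0, -1], [0.04, 0, -0.004, 0, -1], [0.05, 0, -0.005, 0, -1], [0.05, 0, -0.005, 0, -1]]]}}

```text
t: 16.0
eef_pos: [0.5891, -0.2956, 0.0268]
ee_rot: [2.174, 2.259, 0.001]
wrist_force: [-1.2, -1.9, 10.5]
width: 0.053
finger_force: 43.1
```

```bash
python3 ck.py c3
```

```text
[ 0.5891 -0.2956  0.0268] 0.05303134774468575 [-1.2 -1.9 10.5] 16.0
px lowest 197 171.58333333333334 left 152 182.5 right 178 192.5 top 169 169.5 n 270
0 base lowest [166.  198.7] base L/R 161.1 173.1 rim L/R 156.1 172.1 174.7
10 base lowest [167.7 198.8] base L/R 163.9 175.5 rim L/R 155.8 171.2 174.7
20 base lowest [169.4 198.7] base L/R 166.7 177.6 rim L/R 155.8 170.1 174.6
30 base lowest [170.5 198.4] base L/R 169.4 179.4 rim L/R 155.9 168.9 174.4
40 base lowest [172.4 197.8] base L/R 172.0 180.7 rim L/R 156.3 167.7 174.2
```

Call:
{"op": "move_arm", "data": {"increments": [[[0, 0, -0.04, 0, -1], [-0.07, 0, -0.04, 0, -1], [-0.07, 0, 0, 0, -1], [-0.07, 0, 0.015, 0, -1], [-0.06, 0, 0.02, 0, -1], [-0.045, 0, 0.02, 0, -1], [-0.03, 0, 0.02, 0, -1], [-0.015, 0, 0.02, 0, -1], [0, 0, 0.02, 0, -1]]]}}

```text
t: 16.95
eef_pos: [0.5904, -0.3009, 0.0251]
ee_rot: [2.171, 2.25, -0.001]
wrist_force: [-0.0, -5.9, 19.4]
width: 0.0535
finger_force: 26.8
```

```bash
python3 ck.py c4
```

```text
[ 0.5904 -0.3009  0.0251] 0.0535375282865539 [-0.  -5.9 19.4] 16.95
px lowest 197 170.0 left 150 180.5 right 176 192.0 top 170 168.5 n 257
0 base lowest [164.5 199.1] base L/R 159.7 171.6 rim L/R 154.6 170.6 175.1
10 base lowest [166.2 199.2] base L/R 162.5 174.0 rim L/R 154.3 169.7 175.1
20 base lowest [167.9 199.1] base L/R 165.3 176.1 rim L/R 154.2 168.6 175.1
30 base lowest [169.  198.8] base L/R 168.0 177.9 rim L/R 154.4 167.4 174.9
40 base lowest [170.9 198.2] base L/R 170.5 179.3 rim L/R 154.8 166.2 174.6
```

Call:
{"op": "move_arm", "data": {"increments": [[[0.015, 0, 0.003, 0, -1], [0.03, 0, 0.005, 0, -1], [0.045, 0, 0.007, 0, -1], [0.06, 0, 0.009, 0, -1], [0.075, 0, 0.01, 0, -1], [0.09, 0, 0.012, 0, -1], [0.09, 0, 0.012, 0, -1]]]}}

```text
t: 17.7
eef_pos: [0.5889, -0.2769, 0.0187]
ee_rot: [2.173, 2.26, 0.001]
wrist_force: [3.0, -1.6, 7.3]
width: 0.0529
finger_force: 19.9
```

```bash
python3 ck.py c5
```

```text
[ 0.5889 -0.2769  0.0187] 0.05289315300010551 [ 3.  -1.6  7.3] 17.7
px lowest 198 172.30769230769232 left 163 189.0 right 180 179.5 top 175 174.6 n 204
0 base lowest [171.3 201.3] base L/R 166.4 178.3 rim L/R 161.6 177.4 177.3
10 base lowest [173.  201.4] base L/R 169.2 180.7 rim L/R 161.2 176.6 177.3
20 base lowest [174.6 201.3] base L/R 172.0 182.8 rim L/R 161.2 175.5 177.2
30 base lowest [175.8 200.9] base L/R 174.7 184.6 rim L/R 161.3 174.3 177.0
40 base lowest [177.7 200.4] base L/R 177.2 186.0 rim L/R 161.7 173.1 176.8
```

Call:
{"op": "move_arm", "data": {"increments": [[[0.005, 0, 0.006, 0, -1], [0.01, 0, 0.012, 0, -1], [0.01, 0, 0.018, 0, -1], [0.01, 0, 0.018, 0, -1], [0.01, 0, 0.018, 0, -1]]]}}

```text
t: 18.25
eef_pos: [0.5891, -0.2745, 0.0171]
ee_rot: [2.174, 2.261, 0.004]
wrist_force: [-1.7, 1.8, 20.5]
width: 0.0525
finger_force: 21.2
```

```bash
python3 ck.py c6; python3 - <<'E'
from h import *
w=r.snapshot('wrist');a=cv2.imread('pics/c6.png')
o=np.zeros((384,800,3),np.uint8);o[:,:512]=w;o[:,512:]=cv2.resize(a[150:214,146:194],(288,384),interpolation=2);cv2.imwrite('pics/w9c.png',o)
E
```

```text
[ 0.5891 -0.2745  0.0171] 0.05249024403144468 [-1.7  1.8 20.5] 18.25
px lowest 198 172.5 left 163 188.5 right 180 179.85714285714286 top 175 171.5 n 204
0 base lowest [172.  201.7] base L/R 167.0 178.9 rim L/R 162.2 178.1 177.8
10 base lowest [173.6 201.9] base L/R 169.8 181.3 rim L/R 161.9 177.2 177.8
20 base lowest [175.3 201.7] base L/R 172.6 183.5 rim L/R 161.8 176.2 177.7
30 base lowest [176.5 201.4] base L/R 175.3 185.3 rim L/R 162.0 175.0 177.5
40 base lowest [178.4 200.8] base L/R 177.9 186.7 rim L/R 162.3 173.8 177.3
```

View pics/w9c.png

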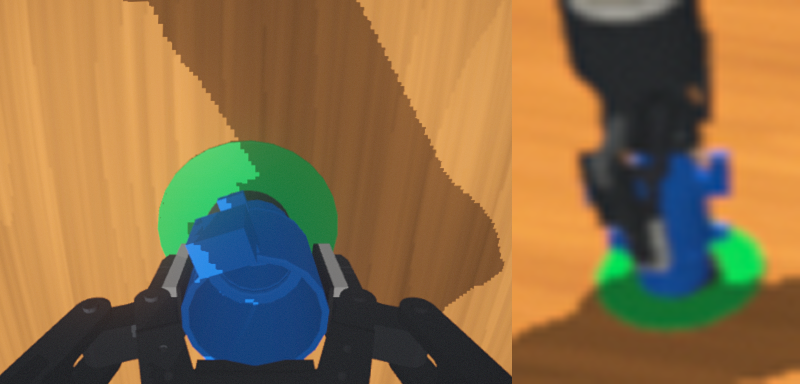

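Call:
{"op": "move_arm", "data": {"increments": [[[0, 0, -0.01, 0, -1], [0, 0, -0.018, 0, -1], [0, 0, -0.018, 0, 1], [0, 0, -0.018, 0, 1], [0, 0, -0.018, 0, 1], [0, 0, -0.018, 0, 1], [0, 0, -0.018, 0, 1], [0, 0, -0.018, 0, 1]]]}}

```text
t: 19.15
eef_pos: [0.5865, -0.2727, 0.0175]
ee_rot: [-2.177, -2.265, 0.0]
wrist_force: [-0.1, -0.4, 0.2]
width: 0.0853
finger_force: 0.0
```

Call:
{"op": "move_arm", "data": {"increments": [[[0, 0, -0.05, 0, 1], [0, 0, -0.12, 0, 1], [0, 0, -0.25, 0, 1], [0, 0, -0.45, 0, 1], [0, 0, -0.65, 0, 1], [0, 0, -0.85, 0, 1], [0, 0, -1, 0, 1], [0, 0, -1, 0, 1]]]}}

```text
t: 19.95
eef_pos: [0.589, -0.2746, 0.2244]
ee_rot: [2.171, 2.257, 0.007]
wrist_force: [-0.0, 0.0, 0.3]
width: 0.0853
finger_force: 0.0
```

```bash
cat > cup.py <<'E'
from h import *
import sys
p,R,s=tool();print(p.round(4),s['width'],np.round(s['wrist_force'],1),s['t'])
cs,ct,cw=cal('scene'),cal('top'),cal('wrist');ims=dict(s=(cs,r.snapshot('scene')),t=(ct,r.snapshot('top')),w=(cw,r.snapshot('wrist')))
c=np.array([float(v) for v in sys.argv[1:3]]+[0]);th=np.linspace(0,6.28,60)
for k,(cc,im) in ims.items():
    cv2.imwrite(f'pics/cup_{k}{s["t"]:.1f}.png',im)
    m=cv2.inRange(cv2.cvtColor(im,cv2.COLOR_BGR2HSV),(105,110,40),(130,255,255));u=proj(cc,c+[0,0,.04])[0].astype(int);z=np.zeros_like(m);W=45 if k!='w' else 110
    y0,x0=max(u[1]-W,0),max(u[0]-W,0);z[y0:u[1]+W,x0:u[0]+W]=m[y0:u[1]+W,x0:u[0]+W];ys,xs=np.nonzero(z)
    print(k,'mask',xs.min(),xs.max(),ys.min(),ys.max(),'cen',xs.mean().round(1),ys.mean().round(1),'n',len(xs))
    for nm,h,q in(('base',.004,.021),('rim',.074,.027)):
        U=proj(cc,[c+[q*np.cos(t),q*np.sin(t),h] for t in th]);print('  ',nm,U.min(0).round(1),U.max(0).round(1))
    g=cv2.inRange(cv2.cvtColor(im,cv2.COLOR_BGR2HSV),(50,100,30),(85,255,255));ys,xs=np.nonzero(g);print('   green n',len(xs),xs.min(),xs.max(),ys.min(),ys.max()) if len(xs) else 0
E
python3 cup.py .588 -.273
```

```text
[ 0.589  -0.2746  0.2244] 0.08532649388822182 [-0.   0.   0.3] 19.95
s mask 159 181 176 198 cen 171.6 185.6 n 322
   base [167.  191.2] [179.  198.9]
   rim [162.2 174.7] [178.2 184.4]
   green n 274 136 296 4 204
t mask 349 377 205 221 cen 362.0 213.3 n 299
   base [349.3 207. ] [362.3 220.1]
   rim [353.7 203.8] [371.4 221.7]
   green n 370 341 370 200 229
w mask 225 282 126 217 cen 254.0 169.1 n 3336
   base [233.4 132.3] [270.8 169. ]
   rim [223.2 137.6] [281.3 194. ]
   green n 2913 209 296 110 191
```

```bash
cat > fit.py <<'E'
from h import *
from scipy.optimize import least_squares
import sys,glob
def fitrim(im,cc,c0,half):
    m=cv2.inRange(cv2.cvtColor(im,cv2.COLOR_BGR2HSV),(105,110,40),(130,255,255))
    k=max(cv2.findContours(m,cv2.RETR_EXTERNAL,cv2.CHAIN_APPROX_NONE)[0],key=cv2.contourArea)[:,0,:].astype(float)
    P=np.array([onz(cc,u,.074)[:2] for u in k]); P=P[half(P-c0)]
    f=least_squares(lambda c:np.hypot(*(P-c).T)-.027,c0,loss='soft_l1',f_scale=.0008)
    r_=np.hypot(*(P-f.x).T)-.027
    return f.x,(abs(r_)<.002).mean(),len(P)
E
python3 - <<'E'
from fit import *
im=cv2.imread(glob.glob('pics/cup_w*.png')[0]);p,R,s=tool();cw=cal('wrist');c0=np.array([.588,-.273])
print(fitrim(im,cw,c0,lambda d:d[:,1]<0.0)); im=cv2.imread(glob.glob('pics/cup_t*.png')[0]);print(fitrim(im,cal('top'),c0,lambda d:d[:,1]<0.005))
p,R,s=tool();print(R.round(3).tolist(),s['joint_positions'])
E
```

```text
(array([ 0.58768137, -0.27874321]), np.float64(0.2288135593220339), 118)
(array([ 0.58926211, -0.27582382]), np.float64(0.23076923076923078), 39)
[[-0.039, 0.999, 0.0], [0.999, 0.039, 0.0], [0.0, 0.001, -1.0]] [-0.04443218  0.50337831  0.59910201  1.6424444  -0.31205463  1.09257871
  0.68139375]
```

```bash
python3 - <<'E'
from h import *
import glob
im=cv2.imread(glob.glob('pics/cup_w*.png')[0]);cw=cal('wrist');c0=np.array([.588,-.275])
m=cv2.inRange(cv2.cvtColor(im,cv2.COLOR_BGR2HSV),(105,110,40),(130,255,255))
k=max(cv2.findContours(m,cv2.RETR_EXTERNAL,cv2.CHAIN_APPROX_NONE)[0],key=cv2.contourArea)[:,0,:].astype(float)
d=np.array([onz(cw,u,.074)[:2] for u in k])-c0;a=np.degrees(np.arctan2(d[:,1],d[:,0]));q=np.hypot(*d.T)*1000
for b in range(-180,180,10):
    i=(a>=b)&(a<b+10)
    if i.any():print(b,np.median(q[i]).round(1),end='; ')
E
```

```text
-180 28.2; -170 27.6; -160 27.2; -150 26.6; -140 26.3; -130 25.1; -120 24.4; -110 23.6; -100 29.4; -90 41.6; -80 41.9; -70 37.0; -60 24.4; -50 22.1; -40 22.2; -30 22.6; -20 22.2; -10 22.6; 0 22.8; 10 23.4; 20 23.6; 30 24.1; 40 25.8; 50 28.0; 60 30.4; 70 32.1; 80 34.2; 90 35.8; 100 43.1; 110 43.3; 120 39.2; 130 32.3; 140 30.2; 150 29.2; 160 28.8; 170 28.2;
```

Call:
{"op": "move_arm", "data": {"increments": [[[0.25, -0.02, 0, 0, 1], [0.5, -0.04, 0, 0, 1], [0.75, -0.06, 0, 0, 1], [0.9, -0.075, 0, 0, 1]]]}}

```text
t: 20.5
eef_pos: [0.5631, -0.0889, 0.2161]
ee_rot: [-2.17, -2.266, 0.001]
wrist_force: [0.3, -0.1, 0.9]
width: 0.0854
finger_force: 0.0
```

Call:
{"op": "move_arm", "data": {"increments": [[[0.25, -0.02, 0, 0, 1], [0.5, -0.04, 0, 0, 1], [0.75, -0.06, 0, 0, 1], [0.9, -0.075, 0, 0, 1]]]}}

```text
t: 20.9
eef_pos: [0.5405, 0.0902, 0.2163]
ee_rot: [-2.17, -2.268, 0.002]
wrist_force: [1.0, 0.7, -0.3]
width: 0.0856
finger_force: 0.0
```

Call:
{"op": "move_arm", "data": {"increments": [[[0.25, -0.02, 0, 0, 1], [0.45, -0.04, 0, 0, 1], [0.5, -0.065, 0, 0, 1], [0.5, -0.065, 0, 0, 1], [0.5, -0.065, 0, 0, 1]]]}}

```text
t: 21.4
eef_pos: [0.5253, 0.1835, 0.217]
ee_rot: [2.178, 2.263, -0.003]
wrist_force: [0.3, -0.2, -0.4]
width: 0.0856
finger_force: 0.0
```

```bash
cat > bolt.py <<'E'
from h import *
import sys
p,R,s=tool();print(p.round(4),s['t'])
cw=cal('wrist');w=r.snapshot('wrist');cv2.imwrite(f'pics/{sys.argv[1]}.png',w)
print('pred top,bottom',proj(cw,[[.525,.226,.119],[.525,.226,0]]).round(0).tolist())
h=cv2.cvtColor(w,cv2.COLOR_BGR2HSV);m=cv2.inRange(h,(0,0,90),(180,60,255));m[330:]=0
n,l,st,ce=cv2.connectedComponentsWithStats(m)
for i in range(1,n):
    if st[i,4]>60:
        x0,y0,ww,hh,A=st[i];ys,xs=np.nonzero(l==i);print(st[i].tolist(),'top row mid',xs[ys<y0+6].mean().round(1),'bot',xs[ys>y0+hh-7].mean().round(1))
E
python3 bolt.py b1
```

```text
[0.5253 0.1835 0.217 ] 21.4
pred top,bottom [[257.0, 131.0], [256.0, 115.0]]
[248, 107, 20, 37, 606] top row mid 257.4 bot 258.1
[227, 245, 100, 85, 3790] top row mid 253.9 bot 253.7
[105, 254, 44, 60, 735] top row mid 141.1 bot 116.4
[362, 255, 43, 59, 724] top row mid 368.9 bot 393.0
[426, 298, 8, 13, 89] top row mid 429.5 bot 430.2
```

Call:
{"op": "move_arm", "data": {"increments": [[[0.15, 0.01, 0, 0, 1], [0.196, 0.011, 0.1, 0, 1], [0.196, 0.011, 0.3, 0, 1], [0.196, 0.011, 0.5, 0, 1], [0.196, 0.011, 0.62, 0, 1], [0.196, 0.011, 0.67, 0, 1], [0.196, 0.011, 0.67, 0, 1], [0.196, 0.011, 0.67, 0, 1]]]}}

```text
t: 22.25
eef_pos: [0.5274, 0.2238, 0.0848]
ee_rot: [2.178, 2.262, 0.003]
wrist_force: [0.1, 0.4, 0.3]
width: 0.0851
finger_force: 0.0
```

```bash
python3 bolt.py b2; python3 - <<'E'
from h import *
p,R,s=tool();cw=cal('wrist');print(p,'tool axis at top z',proj(cw,[p+R@np.array([0,0,p[2]-.119])]), 'tip line',[proj(cw,p+R@np.array([0,y,-.028])).round(0).tolist() for y in(-.043,.043)])
E
```

```text
[0.5274 0.2238 0.0848] 22.25
pred top,bottom [[250.0, 276.0], [252.0, 188.0]]
[239, 177, 30, 66, 1328] top row mid 253.1 bot 251.5
[236, 242, 33, 53, 1115] top row mid 251.6 bot 252.4
[105, 254, 43, 60, 737] top row mid 141.0 bot 116.4
[362, 254, 43, 60, 736] top row mid 368.6 bot 393.0
[0.52748575 0.22423993 0.08515017] tool axis at top z [[254.89305031 280.69110554]] tip line [[[157.0, 273.0]], [[353.0, 273.0]]]
```

Call:
{"op": "move_arm", "data": {"increments": [[[0, -0.005, 0, 0, 0], [0, -0.005, 0, 0, -1], [0, -0.005, 0, 0, -1], [0, -0.005, 0, 0, -1], [0, -0.005, 0, 0, -1], [0, -0.005, 0, 0, -1], [0, -0.005, 0, 0, -1], [0, -0.005, 0, 0, -1], [0, -0.005, 0, 0, -1], [0, -0.005, 0, 0, -1], [0, -0.005, 0, 0, -1], [0, -0.005, 0, 0, -1], [0, -0.005, 0, 0, -1]]], "force": 60}}

```text
t: 23.6
eef_pos: [0.5254, 0.2245, 0.0839]
ee_rot: [2.177, 2.265, 0.001]
wrist_force: [0.2, 0.4, 5.8]
width: 0.0117
finger_force: 58.7
```

Call:
{"op": "move_arm", "data": {"increments": [[[0, 0, -0.1, 0, -1], [0, 0, -0.3, 0, -1], [0, 0, -0.5, 0, -1], [0, 0, -0.7, 0, -1], [0, 0, -0.85, 0, -1], [0, 0, -0.85, 0, -1]]]}}

```text
t: 24.2
eef_pos: [0.5268, 0.225, 0.2572]
ee_rot: [2.176, 2.264, 0.01]
wrist_force: [-0.2, 0.2, -1.1]
width: 0.0119
finger_force: 59.0
```

```bash
python3 bolt.py b3
```

```text
[0.5268 0.225  0.2572] 24.2
pred top,bottom [[252.0, 172.0], [252.0, 147.0]]
[241, 178, 30, 71, 1348] top row mid 255.2 bot 254.7
[221, 240, 18, 51, 554] top row mid 232.2 bot 232.3
[272, 240, 17, 51, 546] top row mid 276.9 bot 277.3
[240, 266, 29, 64, 1093] top row mid 254.6 bot 244.5
[303, 267, 12, 21, 174] top row mid 308.2 bot 309.2
[400, 306, 13, 18, 136] top row mid 408.4 bot 407.4
```

Call:
{"op": "move_arm", "data": {"increments": [[[-0.1, 0.01, -0.15, 0, -1], [-0.3, 0.03, -0.25, 0, -1], [-0.5, 0.045, -0.25, 0, -1], [-0.7, 0.06, -0.25, 0, -1], [-0.9, 0.075, -0.25, 0, -1]]]}}

```text
t: 24.75
eef_pos: [0.5457, 0.0437, 0.3013]
ee_rot: [-2.175, -2.264, 0.005]
wrist_force: [0.6, -0.5, -1.8]
width: 0.0117
finger_force: 59.0
```

Call:
{"op": "move_arm", "data": {"increments": [[[-0.2, 0.015, 0, 0, -1], [-0.4, 0.03, 0, 0, -1], [-0.6, 0.045, 0, 0, -1], [-0.8, 0.06, 0, 0, -1], [-0.9, 0.075, 0, 0, -1]]]}}

```text
t: 25.25
eef_pos: [0.5673, -0.1382, 0.3012]
ee_rot: [-2.181, -2.258, 0.007]
wrist_force: [0.3, 0.0, -1.7]
width: 0.0116
finger_force: 59.0
```

Call:
{"op": "move_arm", "data": {"increments": [[[-0.2, 0.015, 0, 0, -1], [-0.4, 0.03, 0, 0, -1], [-0.55, 0.045, 0, 0, -1], [-0.65, 0.055, 0, 0, -1], [-0.696, 0.059, 0, 0, -1], [-0.696, 0.059, 0, 0, -1], [-0.696, 0.059, 0, 0, -1], [-0.696, 0.059, 0, 0, -1]]]}}

```text
t: 26.05
eef_pos: [0.5868, -0.2709, 0.3031]
ee_rot: [-2.174, -2.266, -0.001]
wrist_force: [-0.0, 0.4, -0.1]
width: 0.0115
finger_force: 58.9
```

```bash
python3 - <<'E'
from h import *
P=[];cw=cal('wrist');S=[tool()[0]]
w=r.snapshot('wrist');cv2.imwrite('pics/x1.png',w);a=r.snapshot('scene');cv2.imwrite('pics/x1s.png',a);b=r.snapshot('top')
p,R,s=tool();print(S[0].round(4),p.round(4),s['t'],s['width'])
c0=np.array([.587,-.273])
m=cv2.inRange(cv2.cvtColor(w,cv2.COLOR_BGR2HSV),(100,110,30),(130,255,255))
k=max(cv2.findContours(m,cv2.RETR_EXTERNAL,cv2.CHAIN_APPROX_NONE)[0],key=cv2.contourArea)[:,0,:].astype(float)
d=np.array([onz(cw,u,.074)[:2] for u in k])-c0;an=np.degrees(np.arctan2(d[:,1],d[:,0]));q=np.hypot(*d.T)*1000
print([(t,np.median(q[(an>=t)&(an<t+10)]).round(1)) for t in range(-180,180,10) if ((an>=t)&(an<t+10)).any()])
cs=cal('scene');H=p+[0,0,-.084];print('bolt head pred scene',proj(cs,[H,[.587,-.273,.074],[.587,-.273,.004]]).round(1).tolist())
m=cv2.inRange(cv2.cvtColor(a,cv2.COLOR_BGR2HSV),(105,110,40),(130,255,255))[150:215,140:200];ys,xs=np.nonzero(m);print('cup scene',xs.min()+140,xs.max()+140,ys.min()+150,ys.max()+150,'base mid',xs[ys>=ys.max()-4].mean()+140,[ (v+150,xs[ys==v].min()+140,xs[ys==v].max()+140) for v in range(ys.min(),ys.max()+1,2)])
E
```

```text
[ 0.5868 -0.2709  0.3031] [ 0.5868 -0.2715  0.3037] 26.2 0.01178599041164323
[(-180, np.float64(26.7)), (-170, np.float64(27.1)), (-160, np.float64(27.3)), (-150, np.float64(27.4)), (-140, np.float64(27.1)), (-130, np.float64(27.3)), (-120, np.float64(27.4)), (-110, np.float64(26.7)), (-100, np.float64(27.7)), (-90, np.float64(28.1)), (-80, np.float64(31.4)), (-70, np.float64(38.0)), (-60, np.float64(29.2)), (-50, np.float64(26.1)), (-40, np.float64(26.2)), (-30, np.float64(25.7)), (-20, np.float64(25.8)), (-10, np.float64(25.5)), (0, np.float64(25.3)), (10, np.float64(24.9)), (20, np.float64(25.0)), (30, np.float64(25.1)), (40, np.float64(26.5)), (50, np.float64(27.8)), (60, np.float64(28.8)), (70, np.float64(29.4)), (80, np.float64(30.7)), (90, np.float64(34.6)), (100, np.float64(39.8)), (110, np.float64(39.8)), (120, np.float64(36.0)), (130, np.float64(28.2)), (140, np.float64(27.3)), (150, np.float64(26.6)), (160, np.float64(26.5)), (170, np.float64(26.8))]
bolt head pred scene [[164.3, 143.4], [170.3, 179.3], [173.1, 194.8]]
cup scene 159 181 176 198 base mid 172.95652173913044 [(176, np.int64(160), np.int64(181)), (178, np.int64(159), np.int64(181)), (180, np.int64(159), np.int64(181)), (182, np.int64(160), np.int64(178)), (184, np.int64(165), np.int64(178)), (186, np.int64(165), np.int64(178)), (188, np.int64(164), np.int64(181)), (190, np.int64(166), np.int64(177)), (192, np.int64(168), np.int64(177)), (194, np.int64(168), np.int64(178)), (196, np.int64(168), np.int64(178)), (198, np.int64(171), np.int64(174))]
```

Call:
{"op": "move_arm", "data": {"increments": [[[-0.015, 0, 0.1, 0, -1], [-0.015, 0, 0.25, 0, -1], [-0.015, 0, 0.4, 0, -1], [-0.015, 0, 0.55, 0, -1], [-0.015, 0, 0.65, 0, -1], [-0.015, 0, 0.7, 0, -1], [-0.015, 0, 0.74, 0, -1], [-0.015, 0, 0.78, 0, -1], [-0.015, 0, 0.82, 0, -1], [-0.015, 0, 0.82, 0, -1]]]}}

```text
t: 27.2
eef_pos: [0.5863, -0.2754, 0.1389]
ee_rot: [-2.176, -2.264, 0.0]
wrist_force: [-0.6, -0.3, -1.5]
width: 0.0116
finger_force: 58.9
```

Call:
{"op": "move_arm", "data": {"increments": [[[0, 0, 0.03, 0, -1], [0, 0, 0.06, 0, -1], [0, 0, 0.09, 0, -1], [0, 0, 0.12, 0, -1], [0, 0, 0.15, 0, -1], [0, 0, 0.18, 0, -1], [0, 0, 0.2, 0, -1], [0, 0, 0.2, 0, -1], [0, 0, 0.2, 0, -1]]]}}

```text
t: 28.1
eef_pos: [0.5867, -0.2759, 0.0996]
ee_rot: [2.177, 2.265, -0.0]
wrist_force: [-0.0, -0.5, -2.0]
width: 0.0116
finger_force: 58.9
```

Call:
{"op": "move_arm", "data": {"increments": [[[0, 0, 0.01, 0, -1], [0, 0, 0.02, 0, -1], [0, 0, 0.03, 0, -1], [0, 0, 0.035, 0, -1], [0, 0, 0.035, 0, -1]]]}}

```text
t: 28.6
eef_pos: [0.5866, -0.2757, 0.0924]
ee_rot: [-2.177, -2.265, 0.0]
wrist_force: [-0.1, 0.4, -1.4]
width: 0.0115
finger_force: 58.9
```

Call:
{"op": "move_arm", "data": {"increments": [[[0, 0, 0.007, 0, -1], [0, 0, 0.012, 0, -1], [0, 0, 0.012, 0, -1]]]}}

```text
t: 28.9
eef_pos: [0.5871, -0.2761, 0.0909]
ee_rot: [2.177, 2.264, 0.001]
wrist_force: [-1.2, 0.8, 3.9]
width: 0.0112
finger_force: 59.5
```

Call:
{"op": "move_arm", "data": {"increments": [[[0, 0, 0, 0, 0], [0, 0, 0, 0, 0.5], [0, 0, 0, 0, 1], [0, 0, 0, 0, 1], [0, 0, 0, 0, 1], [0, 0, 0, 0, 1], [0, 0, 0, 0, 1], [0, 0, 0, 0, 1], [0, 0, 0, 0, 1], [0, 0, 0, 0, 1]]]}}

```text
t: 29.9
eef_pos: [0.5867, -0.2757, 0.0902]
ee_rot: [2.177, 2.265, 0.0]
wrist_force: [0.2, 0.6, 0.1]
width: 0.0854
finger_force: 0.0
```

Call:
{"op": "move_arm", "data": {"increments": [[[0, 0, -0.05, 0, 1], [0, 0, -0.15, 0, 1], [0, 0, -0.3, 0, 1], [0, 0, -0.5, 0, 1], [0, 0, -0.7, 0, 1], [0, 0, -0.9, 0, 1], [0, 0, -0.9, 0, 1], [0, 0, -0.9, 0, 1]]]}}

```text
t: 30.7
eef_pos: [0.5869, -0.276, 0.2718]
ee_rot: [2.176, 2.263, 0.003]
wrist_force: [-0.3, 0.4, -0.2]
width: 0.0853
finger_force: 0.0
```

```bash
python3 - <<'E'
from h import *
p,R,s=tool();print(p.round(4),s['t'],s['width'],np.round(s['wrist_force'],1))
a=r.snapshot('scene');b=r.snapshot('top');cs,ct=cal('scene'),cal('top');a0=cv2.imread('pics/scene0.png')
def ext(im,lo,hi,x0,y0,x1,y1):
    m=cv2.inRange(cv2.cvtColor(im,cv2.COLOR_BGR2HSV),lo,hi)[y0:y1,x0:x1];ys,xs=np.nonzero(m);return (len(xs),xs.min()+x0,xs.max()+x0,ys.min()+y0,ys.max()+y0) if len(xs) else 0
print('cup',ext(a,(105,110,40),(130,255,255),140,150,200,215))
print('bolt gray',ext(a,(0,0,110),(180,60,255),155,150,185,190),'pred top',proj(cs,[[.5865,-.274,.126],[.5865,-.274,.085]]).round(1).tolist())
for im in(a0,a):print('red',ext(im,(0,150,60),(8,255,255),220,160,270,205),'jar',ext(im,(22,150,100),(32,255,255),255,215,300,270))
o=a.copy();cv2.imwrite('pics/f.png',a)
E
```

```text
[ 0.5869 -0.276   0.2718] 30.7 0.0853173690276355 [-0.3  0.4 -0.2]
cup (286, np.int64(159), np.int64(181), np.int64(176), np.int64(198))
bolt gray (74, np.int64(158), np.int64(180), np.int64(167), np.int64(186)) pred top [[167.9, 166.9], [169.7, 176.6]]
red (440, np.int64(227), np.int64(260), np.int64(163), np.int64(195)) jar (291, np.int64(269), np.int64(288), np.int64(225), np.int64(242))
red (605, np.int64(227), np.int64(260), np.int64(162), np.int64(195)) jar (292, np.int64(269), np.int64(288), np.int64(225), np.int64(242))
```

Cup unmoved on the mat, the bolt top is where it should be (row 167), and the red cups and jar are unchanged.

```bash
python3 -c "
from plant import r
print(r.close_job())"
```

```text
the job is handed in; nothing more can be done
None
```

The job is handed in after 30.7 s of the 67 s: by the last camera check the blue cup stands upright on the green mat with the bolt head-down on its floor, and the red cups and jar had not moved (the wrench and screwdriver were not checked).

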